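Stop the bench shaker and raise its guard

TASK

Open the bench shaker for unloading: press the round stop button on its side console all the way down and let it go, then slowly bring the fingertips under the counterweighted guard bar and push it gently up, without knocking it, past its balance point, so that it tips back and stays up by itself. Do not fling it, and do not grip or lift anything: the flask and beaker on the tray and the bottle and jar on the bench stay where they stand.

Things in the scene. Friction and masses are not known exactly. Their poses are not given: they have to be found in the camera images.
- shaker: Bench shaker, fixed, white housing 220 (x) x 200 (y) x 52 mm high. Origin: centre of its underside on the bench; +x from its front (towards the robot) to its back, +y left, z up. Steel tray 190 x 170 mm on top, rim 70 mm, floor 56 mm above the bench. Grey console, 52 mm high, on its -y side: x -110..20, y -230..-100 mm. Hinge posts at x 60, y +-104 mm, 127 mm high.
- stop (a joint): Travel of the stop button: 0 released, 0.006 m fully down; it is sprung (5 N fully down) and comes back up when let go.
- stop_top (a point): Centre of the top face of the stop button, a white disc 32 mm across in a black housing, pressed straight down; it lies 50 mm in front of and 190 mm to the -y side of the shaker's origin.
- guard (a joint): Angle of the guard in rad: 0 down on its front stop, grows as the bar goes up, 1.55 the rear stop. Balance point at about 1.05: below it the guard falls back down, above it the guard tips on to the rear stop and stays. It weighs 0.55 to 1.1 kg with counterweights; raising it takes 1.5 to 3 N at the bar, more if fast; the hinge is damped. Meet the bar slowly (5 cm/s or less).
- guard_hinge (a point): Middle of the guard's hinge axis, 60 mm behind the shaker's origin, 115 mm above the bench. The axis runs along the shaker's y. The guard is a U of 12 mm steel tube: two side arms 200 mm long, 240 mm apart, go forward from the hinge, a level cross bar joins their front ends. Two round counterweights (44 mm) on short tails behind the hinge.
- guard_bar (a point): Middle of the guard's cross bar, on its axis. The bar is parallel to the shaker's y and has a smooth, slippery black sleeve, 20 mm thick, 160 mm long. Down, it is 155 mm above the bench, 136 mm in front of the shaker's origin and 26 mm in front of the housing, with free space under it (side arms slope 0.2 rad up from the hinge). It swings up and back about the hinge at 200 mm radius.
- flask: Empty conical glass flask, 64 mm wide at the foot, 96 mm high, loose on the shaker's tray. Origin: centre of its underside.
- beaker: Empty glass beaker, 48 mm wide, 60 mm high, loose on the shaker's tray. Origin: centre of its underside.
- wash_bottle: White plastic bottle, 64 mm wide, 150 mm high, loose on the bench to the left of the shaker. Origin: centre of its underside.
- jar: Small brown glass jar with a lid, 60 mm wide, 85 mm high, loose on the bench to the right of the shaker. Origin: centre of its underside.

How it is judged:
By the outcome, as a careful person would: the job done as asked, in the order asked, and still so for the second after the job is handed in, with the robot touching nothing.
It also fails if it takes over 51 s, if anything falls off the work surface, if the arm or the gripper's body presses on something with over 40 N, if the wrist force passes 120 N, or if a joint passes its speed limit or range.

ROBOT

A 7-joint arm with a two-finger parallel gripper is mounted at the origin on the work surface. World frame = base frame: x ahead of the robot, y to its left, z up, the work surface at z = 0. Lengths are in m, angles in rad, forces in N, time in s.
With the tool pointing down it reaches from about 0.35 to 0.9 m from the base axis. Payload 8.1 kg.
Tool frame: the origin (TCP) lies midway between the tips of the shut fingers; the grasp point (between the pads) lies arm.grasp_offset behind it (arm.grasp_offset is the distance from the TCP to the grasp point, in m); z points along the fingers, y is the line along which they close (so a half turn about z gives the same grasp; the last joint's range is limited). The gripper opens to 92 mm and grips with 3 to 60 N. Pads are 19 mm wide; open, the fingers measure 130 mm over their backs; the gripper's body (75 mm by 190 mm) begins 47 mm behind the grasp point.
Start: joints at [-1.371, 0.434, 0.025, 1.573, -0.012, 1.134, -0.075], TCP at [0.186, 0.597, 0.227] pointing down, gripper open.
Joint ranges: [-2.62, 2.62], [-0.44, 2.09], [-1.27, 1.32], [0.08, 2.57], [-1.32, 4.46], [0.12, 2], [-2.74, 2.74]. Speed limits (rad/s): [2.22, 2.22, 3.01, 3.01, 3.14, 3.14, 3.14].

INTERFACE

Orientations are given as a rotation vector (axis times angle).
In Python, from cell import observe, imaging, arm gives the robot as it stands.
- The arm moves only by the tool apply_moves, never from a script. Its argument "commands" is a list of rows, each a list of 5 numbers: the opening in per cent of the stroke, from 0 (shut) to 100 (fully open), then the shift along the world's x, y, z in units of 0.06 m (1.0 is 0.06 m), then the turn about the world's z in units of 0.5 rad (1.0 is 0.5 rad). A call has 1 to 12 rows; each row shifts and turns the commanded pose from where the row before left it; what a row does not reach is not made up. A row lasts 1/8 s, in which the tool goes at most 62.5 mm and 10.7 degrees, less where a joint would pass 70% of its speed; a pose out of reach is approached as far as the arm can. A call with a number of a shift or a turn outside -1 to 1 is refused whole. A call with a gripper value outside its range is refused whole. The fingers move at their own pace and stop on an object; "newtons" is the grip in N (left out, the last holds). Time passes only in rows, so rows that do not move let the fingers close. It gives the time, the measured TCP pose, the force, the opening and the grip force at its end, in the units of the state.
- observe(): the state, without advancing time (a new reading comes with each control period).
- imaging.get_image(name): name is "scene" or "top"; returns (picture, depth): 384x512x3 uint8, red, green, blue; 384x512 float32, m along the optical axis (not along the pixel's ray), 0 where there is no reading.
- imaging.camera_params(name): a dict with "camera_matrix" (3x3 intrinsics, pixels), "dist" ([k1, k2, p1, p2, k3] as OpenCV has them; the pictures are not rectified), "origin" and "rotation" of the camera in the world. Camera axes: x right, y up, looking along -z (the intrinsics and any distortion apply to the point x, -y, -z); pixel columns grow to the right and rows downward; lengths in m; the calibration is good to about 2 mm. A picture is of the moment at which its call begins. camera_params takes no time and is no camera call.
- arm.sign_off(): hands the job in; it is judged then, once.
The state is a dict: "clock": time; "joints": joint angles; "dq": joint speeds; "joint_efforts": joint torques, N m; "position": TCP position; "ee_rot": TCP orientation; "force": force on the tool from outside, world axes, zero at the start; "ft_torque": the same for the moment, N m; "width": opening from 0.0 (shut) to 1.0 (fully open); "gripper_force": force on a finger pad.
Only numpy, scipy, OpenCV 4.12 (cv2) and the standard library are available. Lean on these libraries where they do the work, as an engineer would, in place of code of your own. Each camera call takes 0.05 s, during which the arm holds its last target. There are 200 camera calls.

## Working session

There is one attempt and no reset: what is moved stays moved. The work goes in short steps, Python scripts to look and compute and a tool call to move; the robot and the scene stay as the last step left them, time stands still between calls to the robot, and variables do not carry over. Pictures are saved under pics/ and viewed, at most 10 in all, crops included, and the job is handed in when it is done.

Besides the shell and the picture viewer there is one more tool, called after "Request:" as a command line: name --pt "numbers of a row" for each row, then --argument value for the rest. apply_moves: Moves the arm, as the interface text tells. Its arguments: {"type":"object","properties":{"commands":{"type":"array"},"newtons":{"type":"number"}},"required":["commands"]}

```bash
mkdir -p pics; ls
cat > h.py <<'E'
import numpy as np, cv2
from cell import observe, imaging, arm
def grab(n):
    im,d=imaging.get_image(n); p=imaging.camera_params(n); return im,d,p
def rays(p,uv):
    K=np.array(p["camera_matrix"]);D=np.array(p["dist"])
    n=cv2.undistortPoints(np.array(uv,float).reshape(-1,1,2),K,D).reshape(-1,2)
    return np.array(p["origin"]),np.c_[n[:,0],-n[:,1],-np.ones(len(n))]@np.array(p["rotation"]).T
def onplane(p,uv,z):
    o,r=rays(p,uv); return o+r*((z-o[2])/r[:,2])[:,None]
def cloud(p,d):
    h,w=d.shape; v,u=np.mgrid[:h,:w]; o,r=rays(p,np.c_[u.ravel(),v.ravel()])
    return (o+r*d.ravel()[:,None]).reshape(h,w,3)
E
python3 - <<'E'
from h import *
for n in("scene","top"):
    im,d,p=grab(n); cv2.imwrite(f"pics/{n}0.png",im[:,:,::-1]); np.savez(f"{n}0.npz",im=im,d=d)
    print(n,p)
print(observe(), arm.grasp_offset)
E
```

```text
pics
scene {'camera_matrix': array([[388.04745019,   0.        , 259.92823806],
       [  0.        , 388.04745019, 183.25963094],
       [  0.        ,   0.        ,   1.        ]]), 'dist': array([-0.13528322,  0.        ,  0.        ,  0.        ,  0.        ]), 'origin': array([0.96654863, 0.3885753 , 0.92225633]), 'rotation': array([0.27237664, 0.6868007 , 2.25216329])}
top {'camera_matrix': array([[414.97246636,   0.        , 255.55891531],
       [  0.        , 414.97246636, 184.56079395],
       [  0.        ,   0.        ,   1.        ]]), 'dist': array([-0.01599992,  0.        ,  0.        ,  0.        ,  0.        ]), 'origin': array([2.83890625e-01, 3.76799563e-04, 1.49495586e+00]), 'rotation': array([ 0.16181332, -0.15469589, -1.52271168])}
{'clock': 0.1, 'joints': array([-1.37057621,  0.43513519,  0.02499157,  1.57400107, -0.01162264,
        1.13398631, -0.07508158]), 'dq': array([-0.00099342, -0.00186152, -0.00158433, -0.00158649,  0.00088344,
        0.00113489,  0.0018882 ]), 'joint_efforts': array([ 2.79894295e-03, -6.69126749e+01,  9.87670496e-01, -3.15142429e+01,
       -6.05450431e-02,  3.72591941e-02,  7.85324710e-05]), 'position': array([0.18630144, 0.59611444, 0.22603685]), 'ee_rot': array([-4.73958038e-01, -3.10553676e+00,  2.16955573e-03]), 'force': array([-0.60091024,  0.33980737,  0.2994862 ]), 'ft_torque': array([0.00743415, 0.00382202, 0.00581412]), 'gripper_force': 0.0, 'width': 1.000287881496765} 0.0188
```

```bash
sed -i 's/np.array(p\["rotation"\]).T/cv2.Rodrigues(np.array(p["rotation"]))[0].T/' h.py
```

```text
(no output)
```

View pics/scene0.png

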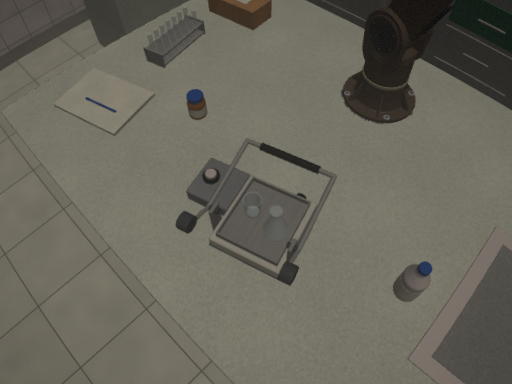

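View pics/top0.png

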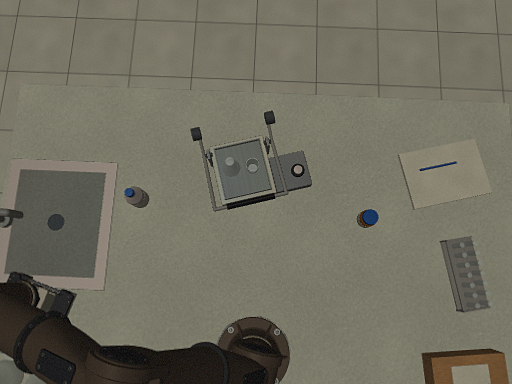

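The scene view shows the shaker with the bar sleeve from (262,148) to (318,168) and the stop button at (211,175). In the top view the sleeve runs (228,206)-(274,197) and the button is at (298,170). The jar is clear of both, at top (368,217).

Run:
```python
from h import *
box={"scene":((255,140,325,175),(200,163,222,187)),"top":((222,188,280,212),(288,160,309,181))}
R={}
for n in("scene","top"):
    f=np.load(n+"0.npz");im,d=f["im"],f["d"];p=imaging.camera_params(n);g=im.max(2); C=cloud(p,d)
    x0,y0,x1,y1=box[n][0]; m=np.zeros_like(g);m[y0:y1,x0:x1]=(g[y0:y1,x0:x1]<45)
    k,l,s,c=cv2.connectedComponentsWithStats(m);i=1+s[1:,4].argmax();m=l==i
    v,u=np.nonzero(m);(cx,cy),(w,h),a=cv2.minAreaRect(np.c_[u,v].astype(np.float32))
    b=cv2.boxPoints(((cx,cy),(w,h),a)); 
    e=sorted([(np.linalg.norm(b[i]-b[(i+1)%4]),i) for i in range(4)])[:2]
    ends=np.array([(b[i]+b[(i+1)%4])/2 for _,i in e])
    E=onplane(p,ends,.155); print(n,"sleeve px",s[i],ends.round(1).tolist(),"world",E.round(4).tolist(),"len",np.linalg.norm(E[0]-E[1]),"depth z",np.median(C[m][:,2]), "mid",E.mean(0))
    x0,y0,x1,y1=box[n][1]; sub=g[y0:y1,x0:x1]; t=cv2.threshold(sub,0,255,cv2.THRESH_OTSU)[0]
    m=np.zeros_like(g);m[y0:y1,x0:x1]=sub>max(t,130)
    k,l,s,c=cv2.connectedComponentsWithStats(m)
    for i in range(1,k):
        if s[i,4]>10: 
            q=l==i;print(" btn",t,s[i],c[i].round(2),"depthpt",np.median(C[q],0).round(4)," z.06",onplane(p,[c[i]],.06)[0].round(4)); R.setdefault(n,[]).append((s[i,4],c[i]))
o,r=[],[]
for n in R:
    a,b=rays(imaging.camera_params(n),[max(R[n],key=lambda t:t[0])[1]]);o.append(a);r.append(b[0])
st=np.linalg.lstsq(np.c_[r[0],-r[1]],o[1]-o[0],rcond=None)[0]
print("tri",o[0]+r[0]*st[0],o[1]+r[1]*st[1])
```

```text
scene sleeve px [260 144  60  29 408] [[260.70001220703125, 145.3000030517578], [318.20001220703125, 169.1999969482422]] world [[0.5231, -0.052, 0.155], [0.4809, 0.1014, 0.155]] len 0.15911889207994045 depth z 0.16245848629734438 mid [0.50200797 0.02472475 0.155     ]
top sleeve px [226 193  49  16 278] [[274.5, 195.1999969482422], [226.5, 206.1999969482422]] world [[0.5263, -0.0511, 0.155], [0.483, 0.104, 0.155]] len 0.16108286851332287 depth z 0.16263178876231577 mid [0.50464795 0.02642851 0.155     ]
 btn 60.0 [294 166   8   7  48] [297.62 168.9 ] depthpt [ 0.6381 -0.1335  0.0742]  z.06 [ 0.6418 -0.1339  0.06  ]Traceback (most recent call last):
  File "<stdin>", line 22, in <module>
IndexError: list index out of range
```

Request:
apply_moves --pt "0 0.17 -0.28 0 -0.05" --pt "0 0.34 -0.55 0 -0.09" --pt "0 0.34 -0.55 0 -0.09" --pt "0 0.34 -0.55 0 -0.09" --pt "0 0.34 -0.55 0 -0.09" --pt "0 0.34 -0.55 0 -0.09" --pt "0 0.34 -0.55 0 -0.09" --pt "0 0.34 -0.55 0 -0.09" --pt "0 0.34 -0.55 0 -0.09" --pt "0 0.34 -0.55 0 -0.09" --pt "0 0.34 -0.55 0 -0.09" --pt "0 0.34 -0.55 0 -0.09" --newtons 20

```text
clock: 1.6
position: [0.4212, 0.2141, 0.2267]
ee_rot: [-1.262, -2.877, -0.0]
force: [0.3, 0.1, -0.3]
width: 0.002
gripper_force: 0.0
```

Request:
apply_moves --pt "0 0.34 -0.55 0 -0.09" --pt "0 0.34 -0.55 0 -0.09" --pt "0 0.34 -0.55 0 -0.09" --pt "0 0.34 -0.55 0 -0.09" --pt "0 0.34 -0.55 0 -0.09" --pt "0 0.34 -0.55 0 -0.09" --pt "0 0.34 -0.55 0 -0.09" --pt "0 0.34 -0.55 0 -0.09" --pt "0 0.34 -0.55 0 -0.09" --pt "0 0.34 -0.55 0 -0.09" --pt "0 0.17 -0.28 0 -0.05" --pt "0 0 0 0 0"

```text
clock: 3.1
position: [0.6346, -0.1318, 0.2265]
ee_rot: [-1.902, -2.5, 0.001]
force: [0.2, 0.4, -0.4]
width: 0.004
gripper_force: 0.0
```

Request:
apply_moves --pt "0 0.05 -0.04 -0.3 0" --pt "0 0 0 -0.5 0" --pt "0 0 0 -0.5 0" --pt "0 0 0 -0.4 0" --pt "0 0 0 -0.3 0" --pt "0 0 0 -0.2 0" --pt "0 0 0 -0.1 0" --pt "0 0 0 -0.04 0" --pt "0 0 0 0 0"

```text
clock: 4.22
position: [0.6385, -0.1326, 0.0868]
ee_rot: [1.898, 2.502, 0.001]
force: [0.3, -0.8, -0.2]
width: 0.005
gripper_force: 0.0
```

Request:
apply_moves --pt "0 0 0 -0.05 0" --pt "0 0 0 -0.05 0" --pt "0 0 0 -0.05 0" --pt "0 0 0 -0.05 0" --pt "0 0 0 -0.03 0" --pt "0 0 0 -0.03 0" --pt "0 0 0 0 0"

```text
clock: 5.1
position: [0.6382, -0.1324, 0.0708]
ee_rot: [-1.899, -2.503, -0.0]
force: [-0.9, 0.7, 3.4]
width: 0.004
gripper_force: 1.7
```

Request:
apply_moves --pt "0 0 0 -0.03 0" --pt "0 0 0 -0.03 0" --pt "0 0 0 0 0"

```text
clock: 5.48
position: [0.6383, -0.1325, 0.0682]
ee_rot: [1.899, 2.503, 0.001]
force: [-4.9, 0.7, 13.8]
width: 0.006
gripper_force: 7.1
```

Run:
```python
from h import *
for n in("scene","top"):
    f=np.load(n+"0.npz");C=cloud(imaging.camera_params(n),f["d"]);g=f["im"].max(2)
    r=np.hypot(C[...,0]-.638,C[...,1]+.1340)
    print(n,"bench",np.median(C[150:160,400:410,2]) if n=="top" else np.median(C[300:320,330:350,2]))
    for a in range(0,44,4):
        m=(r>=a/1e3)&(r<(a+4)/1e3); print(a,m.sum(),(C[m][:,2].mean()*1e3).round(1),g[m].mean().round())
im,d,p=grab("scene");cv2.imwrite("pics/s1.png",cv2.resize(im[100:260,130:343,::-1],None,fx=3.5,fy=3.5,interpolation=cv2.INTER_CUBIC))
```

```text
scene bench -0.0004175636901723734
0 5 74.4 125.0
4 16 73.6 125.0
8 28 73.3 125.0
12 47 70.6 97.0
16 48 66.0 54.0
20 73 58.7 49.0
24 67 54.8 66.0
28 64 51.5 80.0
32 78 51.5 81.0
36 76 51.5 82.0
40 66 51.0 82.0
top bench 0.009865172812302925
0 5 73.6 137.0
4 12 74.2 136.0
8 20 74.0 144.0
12 30 70.2 104.0
16 28 64.9 29.0
20 52 60.5 32.0
24 40 52.5 76.0
28 57 51.8 86.0
32 63 51.6 85.0
36 69 51.6 84.0
40 70 52.5 84.0
```

View pics/s1.png

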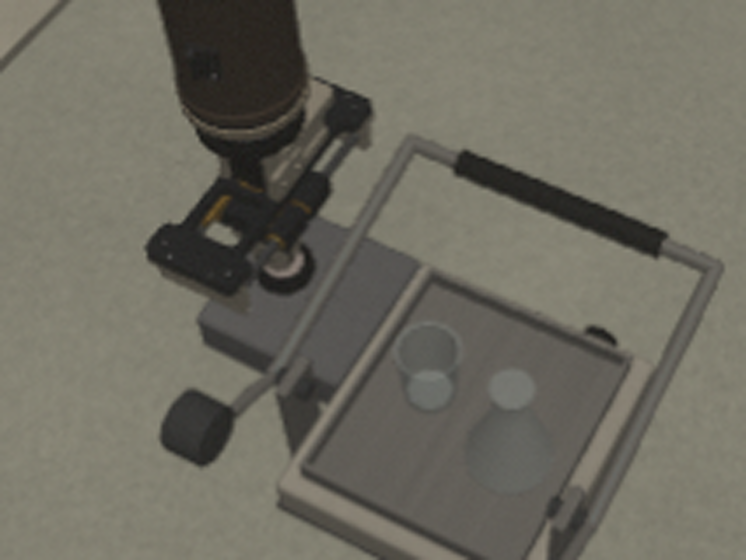

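The crop shows the shut fingertips on the white disc (about (285,265)), with the disc down flush in its black ring. The force went from 3.4 N to 13.8 N over the last 2.6 mm, well above the 5 N spring, so the button is at its end stop. Next I let it go.

Request:
apply_moves --pt "0 0 0 0.1 0" --pt "0 0 0 0.2 0" --pt "0 0 0 0.4 0" --pt "0 0 0 0.5 0" --pt "0 0 0 0.5 0" --pt "0 0 0 0.5 0" --pt "0 0 0 0.4 0" --pt "0 0 0 0.2 0" --pt "0 0 0 0 0"

```text
clock: 6.65
position: [0.6385, -0.1325, 0.2356]
ee_rot: [1.898, 2.502, 0.001]
force: [0.3, 0.3, -1.1]
width: 0.006
gripper_force: 0.0
```

Run:
```python
from h import *
o=observe();print(o["joints"].round(3),o["position"],o["force"])
im,d,p=grab("scene");C=cloud(p,d);r=np.hypot(C[...,0]-.638,C[...,1]+.1340)
print(C[r<.012][:,2].mean())
```

```text
[-0.23   0.506  0.55   1.521 -0.276  1.191  0.64 ] [ 0.63848344 -0.13251471  0.23563792] [ 0.27854258  0.26528625 -1.08199825]
0.11845175690309265
```

Request:
apply_moves --pt "0 -0.27 0.2 0 0.26" --pt "0 -0.27 0.2 0 0.26" --pt "0 -0.27 0.2 0 0.26" --pt "0 -0.27 0.2 0 0.26" --pt "0 -0.27 0.2 0 0.26" --pt "0 -0.27 0.2 0 0.26" --pt "0 -0.27 0.2 0 0.26" --pt "0 -0.27 0.2 0 0.26" --pt "0 -0.27 0.2 0 0.26" --pt "0 -0.27 0.2 0 0.26" --pt "0 -0.27 0.2 0 0.26" --pt "0 -0.22 0.16 0 0.26"

```text
clock: 8.2
position: [0.4454, 0.0096, 0.234]
ee_rot: [0.418, -3.112, -0.0]
force: [-0.4, 1.4, -0.3]
width: 0.005
gripper_force: 0.0
```

Request:
apply_moves --pt "0 0 0 -0.1 0" --pt "0 0 0 -0.3 0" --pt "0 0 0 -0.5 0" --pt "0 0 0 -0.5 0" --pt "0 0 0 -0.3 0" --pt "0 0 0 -0.15 0" --pt "0 0 0 0 0"

```text
clock: 9.07
position: [0.4466, 0.0088, 0.1235]
ee_rot: [0.408, -3.114, 0.0]
force: [0.7, -0.3, 1.0]
width: 0.004
gripper_force: 0.0
```

Run:
```python
from h import *
o=observe();print(o["joints"].round(3),o["position"],o["ee_rot"],o["force"])
im,d,p=grab("scene");cv2.imwrite("pics/s2.png",cv2.resize(im[80:260,150:390,::-1],None,fx=3.3,fy=3.3,interpolation=cv2.INTER_CUBIC))
```

```text
[-0.288  0.277  0.181  2.128 -0.072  0.743  1.771] [0.44662137 0.00878197 0.12349872] [ 4.07630417e-01 -3.11360699e+00  4.38450963e-04] [ 0.68210899 -0.34567117  1.02094059]
```

View pics/s2.png

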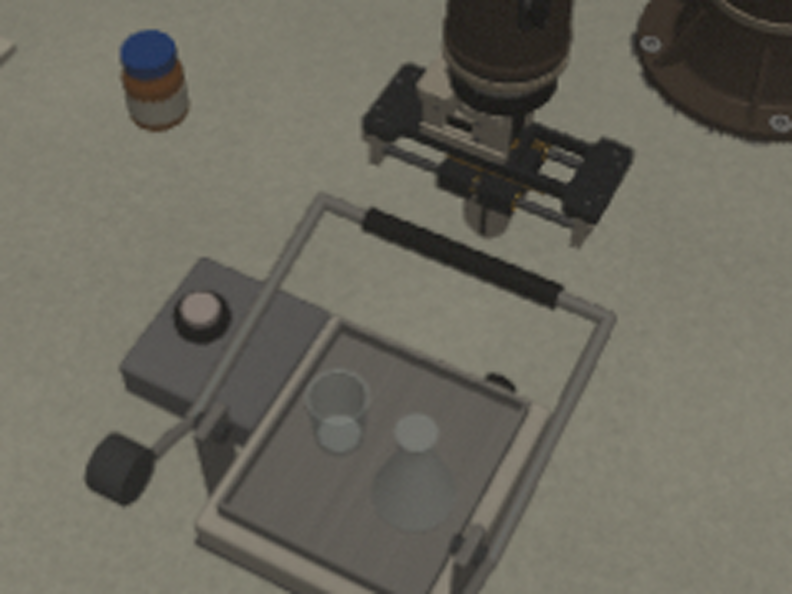

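The image shows the fingertips just in front of the sleeve near its middle, at about (490,215), with the sleeve from (370,220) to (560,295). The button is released, and the flask, beaker and jar haven't moved. I'll approach slowly.

Request:
apply_moves --pt "0 0.05 0.014 0 0" --pt "0 0.08 0.022 0 0" --pt "0 0.08 0.022 0 0" --pt "0 0.08 0.022 0 0" --pt "0 0.08 0.022 0 0" --pt "0 0.04 0.011 0 0" --pt "0 0.03 0.008 0 0" --pt "0 0.03 0.008 0 0" --pt "0 0.03 0.008 0 0" --pt "0 0 0 0 0"

```text
clock: 10.38
position: [0.4769, 0.0174, 0.1241]
ee_rot: [-0.411, 3.115, 0.0]
force: [0.3, 0.4, 0.2]
width: 0.008
gripper_force: 0.0
```

Request:
apply_moves --pt "0 0.02 0.006 0 0" --pt "0 0.02 0.006 0 0" --pt "0 0.02 0.006 0 0" --pt "0 0 0 0 0"

```text
clock: 10.88
position: [0.4805, 0.0185, 0.1241]
ee_rot: [-0.411, 3.115, 0.0]
force: [-0.0, 0.4, -1.0]
width: 0.005
gripper_force: 0.0
```

Request:
apply_moves --pt "0 0.02 0.006 0 0" --pt "0 0.02 0.006 0 0" --pt "0 0.02 0.006 0 0" --pt "0 0 0 0 0"

```text
clock: 11.38
position: [0.4828, 0.0192, 0.1238]
ee_rot: [0.41, -3.112, 0.0]
force: [-4.9, -2.8, 0.8]
width: 0.009
gripper_force: 2.6
```

Request:
apply_moves --pt "0 0.01 0.003 0.04 0" --pt "0 0.013 0.004 0.07 0" --pt "0 0.013 0.004 0.07 0" --pt "0 0.013 0.004 0.07 0"

```text
clock: 11.88
position: [0.4861, 0.0202, 0.139]
ee_rot: [0.41, -3.113, 0.0]
force: [-4.7, -1.2, -2.3]
width: 0.004
gripper_force: 2.4
```

The contact is gentle (about 5 N) and the bar is rising. I'll follow the arc at about 4 cm/s.

Request:
apply_moves --pt "0 0.022 0.006 0.08 0" --pt "0 0.024 0.007 0.08 0" --pt "0 0.026 0.007 0.08 0" --pt "0 0.028 0.008 0.08 0" --pt "0 0.03 0.008 0.08 0" --pt "0 0.032 0.009 0.08 0"

```text
clock: 12.62
position: [0.4957, 0.0229, 0.1679]
ee_rot: [0.41, -3.113, 0.0]
force: [-5.9, -1.4, 0.9]
width: 0.008
gripper_force: 3.3
```

Run:
```python
from h import *
o=observe();print(o["position"],o["force"])
im,d,p=grab("scene");cv2.imwrite("pics/s3.png",cv2.resize(im[80:260,150:390,::-1],None,fx=3.3,fy=3.3,interpolation=cv2.INTER_CUBIC))
```

```text
[0.49572831 0.02287192 0.16793533] [-5.88443938 -1.42840145  0.89489407]
```

View pics/s3.png

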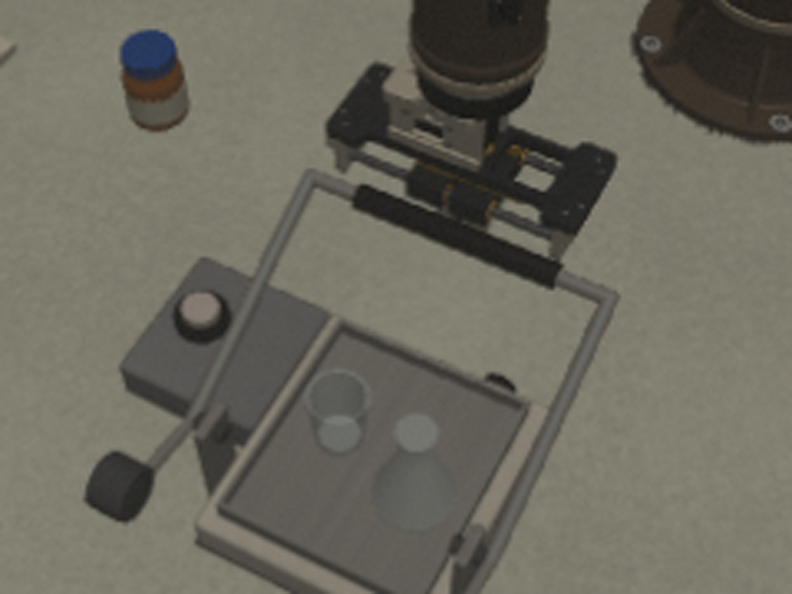

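The bar has visibly risen (sleeve now (360,200)-(555,272)) and is resting against the fingers. Nothing else has moved.

Request:
apply_moves --pt "0 0.033 0.009 0.078 0" --pt "0 0.035 0.01 0.078 0" --pt "0 0.037 0.01 0.077 0" --pt "0 0.039 0.011 0.076 0" --pt "0 0.041 0.011 0.075 0" --pt "0 0.043 0.012 0.074 0" --pt "0 0.044 0.012 0.073 0" --pt "0 0.046 0.013 0.072 0" --pt "0 0.048 0.013 0.07 0" --pt "0 0.049 0.014 0.068 0" --pt "0 0.051 0.014 0.066 0" --pt "0 0.053 0.015 0.064 0"

```text
clock: 14.18
position: [0.5281, 0.0318, 0.2206]
ee_rot: [-0.41, 3.114, 0.0]
force: [-3.5, -1.1, 1.5]
width: 0.006
gripper_force: 2.0
```

Request:
apply_moves --pt "0 0.054 0.015 0.062 0" --pt "0 0.056 0.016 0.061 0" --pt "0 0.057 0.016 0.059 0" --pt "0 0.058 0.016 0.058 0" --pt "0 0.06 0.017 0.056 0" --pt "0 0.061 0.017 0.054 0" --pt "0 0.062 0.017 0.053 0" --pt "0 0.063 0.018 0.051 0" --pt "0 0.065 0.018 0.049 0" --pt "0 0.066 0.018 0.047 0" --pt "0 0.067 0.019 0.045 0" --pt "0 0.068 0.019 0.043 0"

```text
clock: 15.68
position: [0.5724, 0.0442, 0.2587]
ee_rot: [-0.411, 3.114, 0.0]
force: [-1.1, -0.3, 0.3]
width: 0.008
gripper_force: 0.6
```

Request:
apply_moves --pt "0 0.057 0.016 0.034 0" --pt "0 0.057 0.016 0.033 0" --pt "0 0.058 0.016 0.032 0" --pt "0 0.058 0.016 0.031 0" --pt "0 0.058 0.016 0.029 0" --pt "0 0.058 0.016 0.028 0" --pt "0 0.059 0.016 0.027 0" --pt "0 0.059 0.016 0.026 0" --pt "0 0.059 0.016 0.024 0" --pt "0 0.059 0.016 0.022 0" --pt "0 0.059 0.016 0.02 0" --pt "0 0.059 0.016 0.02 0"

```text
clock: 17.18
position: [0.6143, 0.0558, 0.2781]
ee_rot: [-0.411, 3.115, -0.0]
force: [-1.1, -0.3, -0.2]
width: 0.005
gripper_force: 0.1
```

Request:
apply_moves --pt "0 0.05 0.014 0.015 0" --pt "0 0.05 0.014 0.014 0" --pt "0 0.05 0.014 0.013 0" --pt "0 0.05 0.014 0.012 0" --pt "0 0.04 0.011 0.01 0" --pt "0 0.03 0.008 0.008 0" --pt "0 0 0 0 0" --pt "0 0 0 0 0"

```text
clock: 18.18
position: [0.6302, 0.0602, 0.2823]
ee_rot: [0.411, -3.115, -0.0]
force: [0.5, -0.2, 0.3]
width: 0.004
gripper_force: 0.0
```

Run:
```python
from h import *
o=observe();print(o["position"],o["force"])
im,d,p=grab("scene");cv2.imwrite("pics/s4.png",cv2.resize(im[60:280,130:420,::-1],None,fx=2.7,fy=2.7,interpolation=cv2.INTER_CUBIC))
```

```text
[0.63015317 0.06015694 0.28231843] [ 0.46931837 -0.15561515  0.33229997]
```

View pics/s4.png

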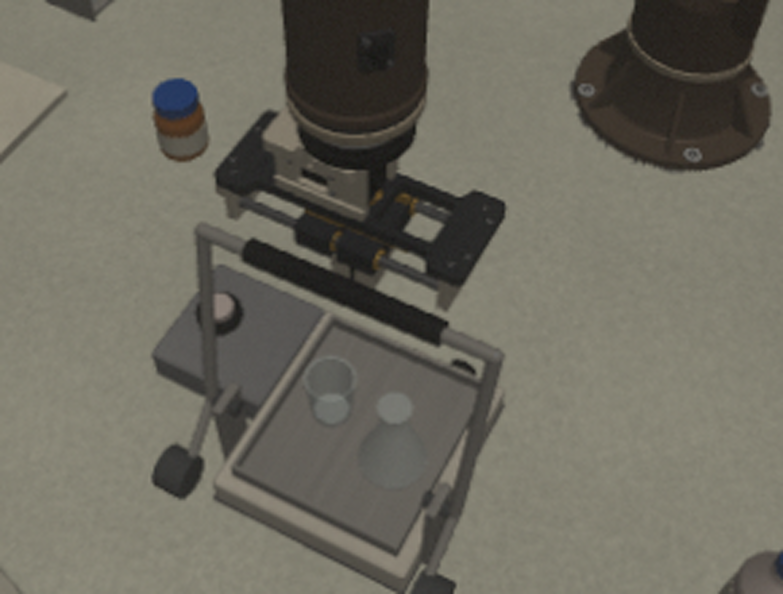

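The bar (sleeve (245,250)-(445,330)) has left the fingertips and is tipping back. I'll hold here, let it settle, then look.

Request:
apply_moves --pt "0 0 0 0 0" --pt "0 0 0 0 0" --pt "0 0 0 0 0" --pt "0 0 0 0 0" --pt "0 0 0 0 0" --pt "0 0 0 0 0" --pt "0 0 0 0 0" --pt "0 0 0 0 0" --pt "0 0 0 0 0" --pt "0 0 0 0 0" --pt "0 0 0 0 0" --pt "0 0 0 0 0"

```text
clock: 19.73
position: [0.6302, 0.0602, 0.2823]
ee_rot: [0.411, -3.115, -0.0]
force: [-0.0, -0.1, 0.5]
width: 0.002
gripper_force: 0.0
```

Run:
```python
from h import *
o=observe();print(o["position"],o["force"])
im,d,p=grab("scene");cv2.imwrite("pics/s5.png",cv2.resize(im[60:280,130:420,::-1],None,fx=2.7,fy=2.7,interpolation=cv2.INTER_CUBIC))
```

```text
[0.63021116 0.06022496 0.28234274] [-0.0338421  -0.11385934  0.46181796]
```

View pics/s5.png

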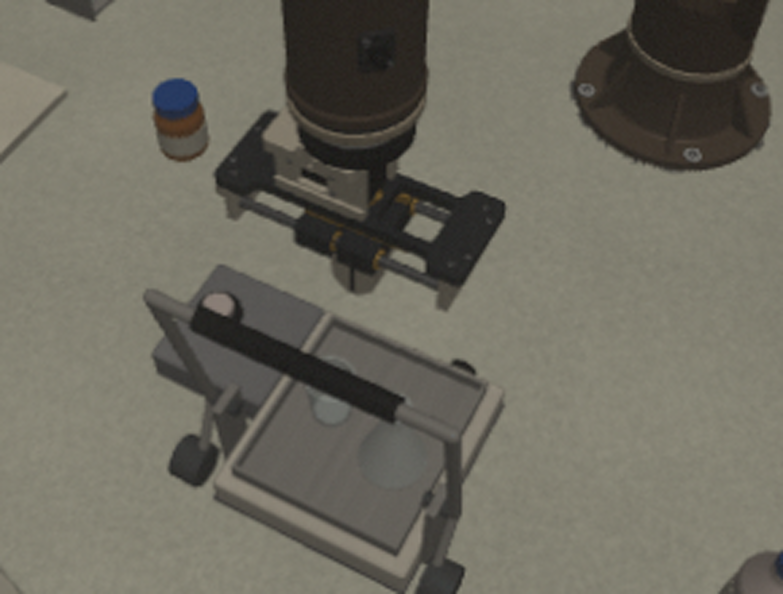

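The guard is now well back (sleeve (195,318)-(400,405)) and clear of the fingers. I'll back off and confirm it stays.

Request:
apply_moves --pt "0 -0.1 -0.03 0 0" --pt "0 -0.2 -0.06 0 0" --pt "0 -0.3 -0.08 0 0" --pt "0 -0.3 -0.08 0 0" --pt "0 -0.3 -0.08 0 0" --pt "0 -0.3 -0.08 0 0" --pt "0 -0.2 -0.06 0 0" --pt "0 -0.1 -0.03 0 0" --pt "0 0 0 0 0" --pt "0 0 0 0 0" --pt "0 0 0 0 0" --pt "0 0 0 0 0"

```text
clock: 21.28
position: [0.5224, 0.0303, 0.2822]
ee_rot: [0.411, -3.114, 0.0]
force: [1.0, -0.0, 0.5]
width: 0.004
gripper_force: 0.0
```

Run:
```python
from h import *
o=observe();print(o["clock"],o["position"],o["force"])
im,d,p=grab("scene");cv2.imwrite("pics/s6.png",cv2.resize(im[60:280,130:420,::-1],None,fx=2.7,fy=2.7,interpolation=cv2.INTER_CUBIC))
C=cloud(p,d); m=(C[...,2]>.29)&(C[...,2]<.34)&(C[...,0]>.62)&(im.max(2)<45)
q=C[m].mean(0)-[.634,.062,0];print(m.sum(),"bar x_s",q[:2]@[.963,.269],"z",q[2],"expect .096,.312 at rear stop")
```

```text
21.275 [0.52241636 0.03026136 0.2821907 ] [ 1.04010559 -0.04185149  0.47372587]
795 bar x_s 0.0990654325609106 z 0.31894983087269696 expect .096,.312 at rear stop
```

View pics/s6.png

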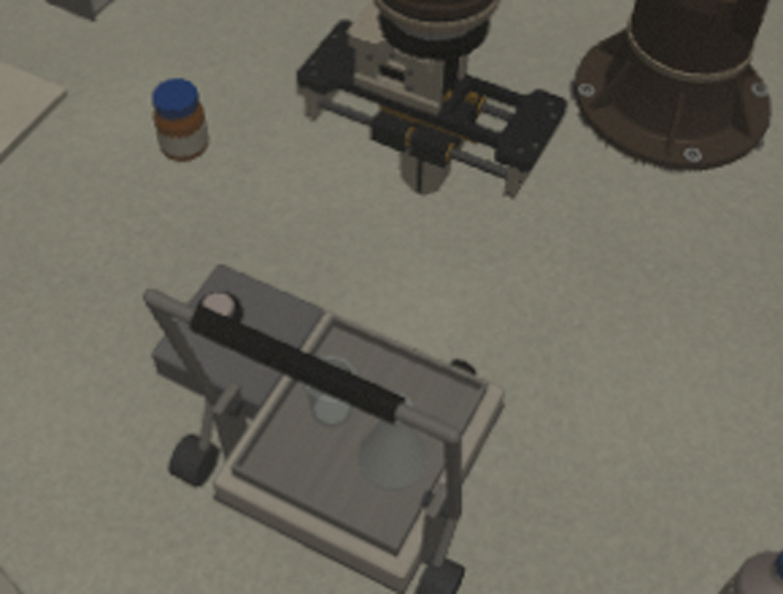

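The guard sits on its rear stop, unchanged between the last two views, and the glassware hasn't moved. The robot is clear, so I'm handing in.

```bash
python3 -c "
from cell import arm; print(arm.sign_off())"
```

```text
the job is handed in; nothing more can be done
None
```

I pressed the stop button to its end stop and let it go, then eased the guard up past its balance point. It now rests on the rear stop by itself with the robot clear, and the flask, beaker, bottle and jar were not touched. The tool could only point straight down, so I pushed the bar from the front with the tips below it, not from directly underneath. The job is handed in at about 21 s.

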